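# Fit the carousel on the sample changer and load the vial

### The arm

A 6-joint arm with a two-finger parallel gripper is mounted at the origin on the work surface; the furniture and walls round the work are solid. World frame = base frame: x ahead of the robot, y to its left, z up, the work surface at z = 0. Lengths are in m, angles in rad, forces in N, time in s.
With the tool pointing down it reaches from about 0.3 to 1 m from the base axis. Payload 5.1 kg.
Tool frame: the origin (TCP) lies midway between the tips of the shut fingers; the grasp point (between the pads) lies ctrl.grasp_offset behind it (ctrl.grasp_offset is the distance from the TCP to the grasp point, in m); x points along the fingers, z is the direction in which the jaws open and shut, and the axes are right-handed (so a half turn about x gives the same grasp; the last joint's range is limited). The gripper opens to 95 mm and grips with 3 to 60 N. Pads are 20 mm wide; open, the fingers measure 119 mm over their backs; the gripper's body (75 mm by 180 mm) begins 59 mm behind the grasp point.
Start: joints at [-1.361, 0.124, 1.65, -0, 1.367, -0.083], TCP at [0.188, -0.622, 0.215] pointing down, gripper open.
Joint ranges: [-2.61, 2.61], [-1.02, 2.33], [0.03, 2.71], [-1.35, 4.49], [0.32, 2.68], [-2.91, 2.91]. Speed limits (rad/s): [2.57, 2.57, 3.14, 3.14, 3.14, 3.14].

### API

Orientations are given as [roll, pitch, yaw] about the fixed x, y, z axes, in that order (R = Rz(yaw) Ry(pitch) Rx(roll)).
In Python, from cell import ctrl, cams, sign_off gives the robot as it stands.
- The arm moves only by the tool arm_command, never from a script. Its argument "plan" is a list of rows, each an object of numbers: "rx", "ry", "rz": the turn, a rotation vector about the tool's x, y, z in rad; "tx", "ty", "tz": the shift along the tool's x, y, z in m; "grip": the opening, from 0 (shut) to 1 (fully open). In form: [{"rx": .., "ry": .., "rz": .., "tx": .., "ty": .., "tz": .., "grip": ..}, ...]. A call has 1 to 12 rows; each row is the pose to reach, as a shift and turn from the pose commanded when the call began, along the tool's axes at that moment; what a row does not reach only later rows make up. A row lasts 1/8 s, in which the tool goes at most 62.5 mm and 10.7 degrees, less where a joint would pass 70% of its speed; a pose out of reach is approached as far as the arm can. A call with a gripper value outside its range is refused whole. The fingers move at their own pace and stop on an object; "squeeze" is the grip in N (left out, the last holds). Time passes only in rows, so rows that repeat a pose let the fingers close. It gives the time, the measured TCP pose, the force and the opening at its end, in the units of the state.
- ctrl.read_state(): the state, without advancing time (a new reading comes with each control period).
- cams.snapshot(name): name is "side" or "top"; returns the picture (384x512x3 uint8, blue, green, red); there is no depth.
- cams.calibration(name): a dict with "mtx" (3x3 intrinsics, pixels), "R" (3x3) and "t" (3): a world point X has camera coordinates R X + t. Camera axes: x right, y down, z forward; pixel columns grow to the right and rows downward; lengths in m; the calibration is good to about 2 mm. A picture is of the moment at which its call begins. calibration takes no time and is no camera call.
- sign_off(): hands the job in, once; it reports no verdict.
The state is a dict: "time_s": time; "joints": joint angles; "joint_vel": joint speeds; "joint_torque": joint torques, N m; "ee_pos": TCP position; "tool_rot": TCP orientation; "ft_force": force on the tool from outside, world axes, zero at the start; "torque": the same for the moment, N m; "gripper_width": finger opening in m.
Only numpy, scipy, OpenCV 4.12 (cv2) and the standard library are available. Lean on these libraries where they do the work, as an engineer would, in place of code of your own. Each camera call takes 0.05 s, during which the arm holds its last target. There are 200 camera calls.

### The job

Get the sample changer on the desk ready for a run. Lift the teal vial carousel by its black six-sided knob, lower it gently over the spindle of the changer's drive hub, and turn it by feel, never forcing it, until the three drive studs find their holes and it sits fully home on the hub. Only then stand the blue-capped vial gently in any one of the carousel's pockets, upright and right down on its floor, and let everything go; do not tip the vial over on the way and leave the sample cup and the label roll near by where they are.

Things in the scene. Friction and masses are not known exactly. Their poses are not given: they have to be found in the camera images.
- changer: Sample changer (autosampler), a light grey instrument fixed to the desk. Origin on the desk under the axis of its drive hub; x points to its raised console at the back, z up. Deck top 47 mm above the desk, deck edges 105 mm to the front of the axis and 102 mm to the sides. Console: from 100 mm behind the axis, 110 mm high.
- hub_face (a point): On the drive hub's axis, in the flat face of its flange (93 mm wide) on which the carousel must come to rest, 53 mm above the desk; does not turn with the hub. Three upright round studs, 8 mm in diameter, 8 mm high, stand on it 120 degrees apart on a 34 mm radius. Their angle is NOT measured, differs every time and is not tied to the changer's yaw: look or feel for it.
- spindle_tip (a point): Top of the hub's centring spindle, 26 mm above the hub face: 14 mm in diameter, the last 6 mm tapered to 7 mm. The hub's gear drive holds it still; it yields only to more than 0.3 N m about its axis.
- needle_arm (a point): Free end of the sampling arm parked over the console, 143 mm behind the hub axis; the arm runs from here towards the changer's left side, its top 162 mm above the desk.
- carousel: Vial carousel, loose, about 0.4 kg: two teal discs 148 mm wide on a column, standing on the desk. Origin: centre of its flat underside, z up. Lower disc 0 to 10 mm up, upper disc 42 to 48 mm up with six 36 mm pocket holes. Resting on the studs unaligned, the origin is 8 mm above the hub face; fully home 0.
- bore (a point): Centre of the bore in the carousel's underside, 16.4 mm in diameter, 30 mm deep. Round it six stud holes, 10.6 mm wide, right through the lower disc, on a 34 mm radius at 30, 90, 150... degrees from the carousel's x axis. So it goes on at every sixth of a turn, within about 2 degrees either way.
- knob (a point): Middle of the carousel's black six-sided lifting knob, 74 mm above the carousel's origin. 32 mm across flats, from 51 to 94 mm above the origin. One pair of flats faces along the carousel's x axis, the others at 60 and 120 degrees to it.
- pocket1 (a point): Centre of the floor of carousel pocket 1: 50 mm from the carousel axis, 0 degrees from its x axis, 10 mm above its origin. Above it the upper disc's 36 mm hole, 32 to 38 mm higher. The knob's nearest edge is 31 mm from this point, so to set a vial in, keep the fingers on a line tangent to the carousel.
- pocket2 (a point): Centre of the floor of carousel pocket 2: 50 mm from the carousel axis, 60 degrees from its x axis, 10 mm above its origin. As pocket 1 otherwise.
- pocket3 (a point): Centre of the floor of carousel pocket 3: 50 mm from the carousel axis, 120 degrees from its x axis, 10 mm above its origin. As pocket 1 otherwise.
- pocket4 (a point): Centre of the floor of carousel pocket 4: 50 mm from the carousel axis, 180 degrees from its x axis, 10 mm above its origin. As pocket 1 otherwise.
- pocket5 (a point): Centre of the floor of carousel pocket 5: 50 mm from the carousel axis, 240 degrees from its x axis, 10 mm above its origin. As pocket 1 otherwise.
- pocket6 (a point): Centre of the floor of carousel pocket 6: 50 mm from the carousel axis, 300 degrees from its x axis, 10 mm above its origin. As pocket 1 otherwise.
- vial: White plastic vial with a blue screw cap, upright and loose on the desk, 32 mm in diameter, 96 mm high with its cap (the cap's grippable side ends 88 mm up), 0.05 kg. Origin at the centre of its underside, z up.
- sample_cup_1: Bystander: open white sample cup, 45 mm wide, 38 mm high; origin under its centre.
- label_roll: Bystander: roll of blank white labels, 61 mm wide, 40 mm high; origin under its centre.

How it is judged:
On the way, in this order (a step that is already met when the one before it is completed fails the run):
1. the carousel is fully home on the drive hub: underside within 2 mm of the hub face, centred within 3 mm, level (z of carousel in the frame of hub_face below 0.002 m and horizontal distance between carousel and hub_face below 0.003 m and angle between carousel's own z axis and vertical below 0.03 rad), for 0.2 s.
2. the vial stands in a pocket of the seated carousel, on the pocket floor (all of step 1 and ((horizontal distance between vial and pocket1 below 0.006 m and z of vial in the frame of pocket1 below 0.004 m) or (horizontal distance between vial and pocket2 below 0.006 m and z of vial in the frame of pocket2 below 0.004 m) or (horizontal distance between vial and pocket3 below 0.006 m and z of vial in the frame of pocket3 below 0.004 m) or (horizontal distance between vial and pocket4 below 0.006 m and z of vial in the frame of pocket4 below 0.004 m) or (horizontal distance between vial and pocket5 below 0.006 m and z of vial in the frame of pocket5 below 0.004 m) or (horizontal distance between vial and pocket6 below 0.006 m and z of vial in the frame of pocket6 below 0.004 m)) and angle between vial's own z axis and vertical below 0.15 rad), for 0.2 s.
At the end, for the whole second after the job is handed in: The carousel rests fully home on the drive hub (underside within 2 mm of the hub face, centred within 3 mm, tilted less than 0.03 rad); the vial stands in one of the six pockets (foot within 6 mm of the pocket's centre, within 4 mm of its floor, leaning less than 0.15 rad); both are at rest (all of step 2 and linear speed of each of vial, carousel below 0.02 m/s); the robot touches nothing.
It fails at once if the carousel is pressed or knocked against the changer with more than 50 N while it is not yet home (3 mm or more above the hub face) (contact force between carousel and changer above 50 N and z of carousel in the frame of hub_face above 0.003 m).
It fails at once if the vial is jammed or knocked against the carousel with more than 30 N (contact force between vial and carousel above 30 N).
It fails at once if the vial is dropped into the carousel (it falls faster than 0.5 m/s there, which takes more than 12 mm of free fall) (horizontal distance between vial and carousel below 0.07 m and z of vial in the frame of carousel below 0.045 m and linear speed of vial above 0.5 m/s).
It fails at once if the vial is tipped over (angle between vial's own z axis and vertical above 0.7 rad).
It fails at once if the sample cup or the label roll is shifted by more than 30 mm (distance of any of sample_cup_1, label_roll from where it was at the start of the episode above 0.03 m).
It also fails if it takes over 66 s, if anything falls off the work surface, if the arm or the gripper's body presses on something with over 40 N, if the wrist force passes 120 N, or if a joint passes its speed limit or range.

## Working session

There is one attempt and no reset: what is moved stays moved. The work goes in short steps, Python scripts to look and compute and a tool call to move; the robot and the scene stay as the last step left them, time stands still between calls to the robot, and variables do not carry over. Pictures are saved under pics/ and viewed, about 8 in all and at most 12, crops included, and the job is handed in when it is done.

Besides the shell and the picture viewer there is one more tool, called by a JSON object that holds its "name" and its "arguments", one argument or row to a line. arm_command: Moves the arm, as the interface text tells. Its arguments: {"type":"object","properties":{"plan":{"type":"array","items":{"type":"object","properties":{"rx":{"type":"number"},"ry":{"type":"number"},"rz":{"type":"number"},"tx":{"type":"number"},"ty":{"type":"number"},"tz":{"type":"number"},"grip":{"type":"number"}}}},"squeeze":{"type":"number"}},"required":["plan"]}

```bash
mkdir -p pics; ls
python3 - <<'E'
from cell import ctrl,cams
import cv2,numpy as np
for n in("side","top"):
    cv2.imwrite(f"pics/{n}0.png",cams.snapshot(n)); c=cams.calibration(n); print(n,c)
print(ctrl.read_state(),ctrl.grasp_offset)
E
```

```text
pics
side {'mtx': array([[374.29977283,   0.        , 254.11409979],
       [  0.        , 374.29977283, 190.65457688],
       [  0.        ,   0.        ,   1.        ]]), 'R': array([[ 0.99919588, -0.0360116 ,  0.01762818],
       [ 0.00175502, -0.39995909, -0.91653131],
       [ 0.04005631,  0.91582525, -0.39957427]]), 't': array([-0.55933888,  0.13234036,  1.15780543])}
top {'mtx': array([[486.94863143,   0.        , 255.64005261],
       [  0.        , 486.94863143, 192.57674023],
       [  0.        ,   0.        ,   1.        ]]), 'R': array([[-0.08084053, -0.99672623, -0.00127356],
       [-0.97612364,  0.07942786, -0.20217282],
       [ 0.20161211, -0.01510061, -0.97934903]]), 't': array([0.10862062, 0.57212187, 1.41232832])}
{'time_s': 0.1, 'joints': array([-1.36060470e+00,  1.24439039e-01,  1.65153464e+00, -1.90412273e-06,
        1.36752631e+00, -8.26020267e-02]), 'joint_vel': array([-0.00103368, -0.00208577, -0.00187382,  0.00029559, -0.00159022,
       -0.00153304]), 'joint_torque': array([ 4.52859986e-04, -4.18880439e+01, -3.61097896e+01,  7.77334697e-02,
        4.61893436e-02, -6.58609883e-05]), 'ee_pos': array([ 0.18745534, -0.62176778,  0.21351219]), 'tool_rot': array([3.059968  , 1.56888898, 1.78196571]), 'ft_force': array([-0.46390694,  0.33240094,  0.11528799]), 'torque': array([-0.03002375,  0.01667788,  0.00487959]), 'gripper_width': 0.09521202695801029} 0.0188
```

View pics/top0.png

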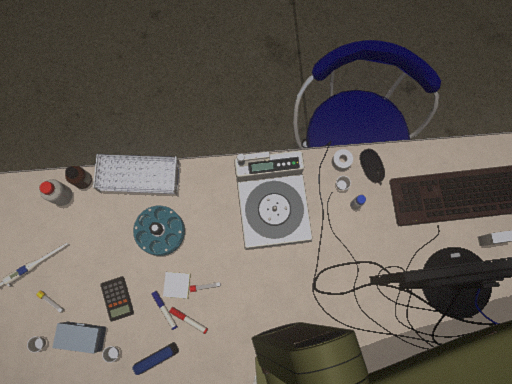

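View pics/side0.png

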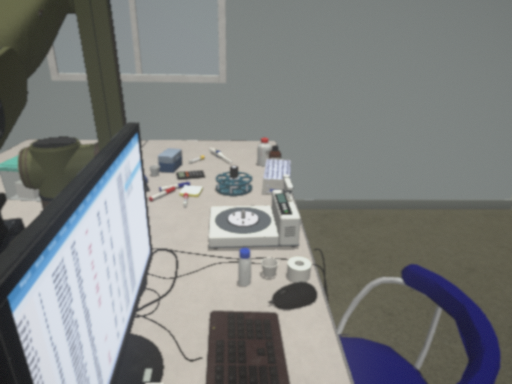

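Top: carousel at about (158,230), hub at (274,209), vial at (360,201), cup at (342,184), roll at (343,159). The side view shows the same layout, with the vial cap at (245,252). Next I'll enlarge the details.

```bash
cat > h.py <<'E'
import numpy as np,cv2
from cell import ctrl,cams
def ray(n,px,z):
    c=cams.calibration(n);R,t=c["R"],c["t"];C=-R.T@t
    d=R.T@np.linalg.inv(c["mtx"])@np.array([px[0],px[1],1.]);return C+d*(z-C[2])/d[2]
def proj(n,X):
    c=cams.calibration(n);p=c["mtx"]@(c["R"]@np.asarray(X,float)+c["t"]);return p[:2]/p[2]
E
python3 - <<'E'
from h import *
im=cams.snapshot("top");s=cams.snapshot("side")
# average several shots
T=np.mean([cams.snapshot("top").astype(float) for _ in range(4)],0).astype(np.uint8)
S=np.mean([cams.snapshot("side").astype(float) for _ in range(4)],0).astype(np.uint8)
cv2.imwrite("pics/T.png",T);cv2.imwrite("pics/S.png",S)
def crop(I,u,v,w,h,f): return cv2.resize(I[v:v+h,u:u+w],None,fx=f,fy=f,interpolation=cv2.INTER_CUBIC)
a=crop(T,128,200,64,60,6);b=crop(T,236,176,64,60,6)   # T
c=crop(S,210,160,64,40,6);d=crop(S,206,200,64,40,6)
o=np.vstack([np.hstack([a,b]),np.hstack([c,d])]);print(o.shape)
cv2.imwrite("pics/c1.png",o)
for n,p,z in[("top",(158,230),.048),("top",(274,209),.053),("top",(360,199),.096),("top",(342,184),.038),("top",(343,159),.04),("side",(245,252),.09),("side",(234,171),.094),("side",(244,219),.053)]: print(n,p,ray(n,p,z).round(4))
E
```

```text
(600, 768, 3)
top (158, 230) [0.4908 0.3626 0.048 ]
top (274, 209) [0.5254 0.0108 0.053 ]
top (360, 199) [ 0.5273 -0.241   0.096 ]
top (342, 184) [ 0.5886 -0.2051  0.038 ]
top (343, 159) [ 0.6669 -0.2171  0.04  ]
side (245, 252) [ 0.5269 -0.2482  0.09  ]
side (234, 171) [0.4928 0.3038 0.094 ]
side (244, 219) [ 0.5275 -0.0064  0.053 ]
```

View pics/c1.png

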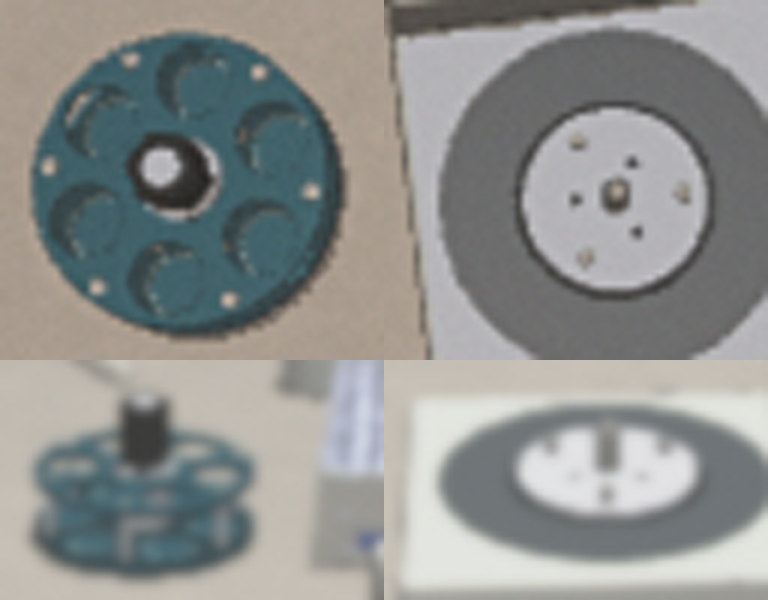

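Enlarged: the carousel shows six rim holes lying between the pockets, at crop (131,60), (259,72), (311,191), (229,300), (97,287), (48,167). The three hub studs are at (577,142), (683,192), (586,259), and the spindle tip is near (617,188). That gives me both yaws.

Run:
```python
from h import *
px=lambda p,u0,v0,x0=0,y0=0:((p[0]-x0+.5)/6-.5+u0,(p[1]-y0+.5)/6-.5+v0)
def circ(P):
    c=P.mean(0)[:2]
    return c,np.hypot(*(P[:,:2]-c).T),np.degrees(np.arctan2(P[:,1]-c[1],P[:,0]-c[0]))
H=np.array([ray("top",px(p,128,200),.048) for p in[(131,60),(259,72),(311,191),(229,300),(97,287),(48,167)]])
c,r,a=circ(H);print("car",c.round(4),r.round(4),(a%60).round(1))
St=np.array([ray("top",px(p,236,176,384),.061) for p in[(577,142),(683,192),(586,259)]])
c2,r,a=circ(St);print("hub",c2.round(4),r.round(4),a.round(1),(a%60).round(1))
fl=ray("top",px((615,201),236,176,384),.053);print("flange centre",fl)
print("spindle tip by top",ray("top",px((617,188),236,176,384),.079))
# side camera
b=lambda p,u0,v0,x0:px(p,u0,v0,x0,360)
print("side knob top",ray("side",b((145,400),210,160,0),.094),"upper disc",ray("side",b((145,473),210,160,0),.048))
print("side tip",ray("side",b((607,425),206,200,384),.079),"flange",ray("side",b((607,470),206,200,384),.053))
S=np.array([ray("side",b(p,206,200,384),.061) for p in[(550,438),(607,489),(664,443)]])
print(circ(S))
# vial: blue cap blob
for n in("top","side"):
    I=cv2.cvtColor(cv2.imread(f"pics/{n[0].upper()}.png"),cv2.COLOR_BGR2HSV)
    m=cv2.inRange(I,(105,120,60),(130,255,255));k,l,s,cc=cv2.connectedComponentsWithStats(m)
    for i in range(1,k):
        if 8<s[i,4]<200: print(n,s[i],cc[i].round(1),ray(n,cc[i],.085).round(4))
# edge: changer yaw
for p in[(395,40),(428,358)]: print(ray("top",px(p,236,176,384),.047))
from scipy.spatial.transform import Rotation as Ro
print(Ro.from_euler("xyz",ctrl.read_state()["tool_rot"]).as_matrix().round(3))
```

```text
car [0.4928 0.3642] [0.0659 0.0661 0.0663 0.0661 0.0662 0.0661] [19.3 20.3 20.1 19.6 19.8 20.2]
hub [0.5255 0.0107] [0.034  0.0339 0.0344] [ 29.3 -89.9 149.8] [29.3 30.1 29.8]
flange centre [0.52508781 0.01060962 0.053     ]
spindle tip by top [0.52712231 0.01037355 0.079     ]
side knob top [0.4911306  0.35671686 0.094     ] upper disc [0.49112485 0.34344462 0.048     ]
side tip [0.52354203 0.00063212 0.079     ] flange [0.52368619 0.00079121 0.053     ]
(array([0.52361717, 0.00077868]), array([0.03607999, 0.03555177, 0.03332735]), array([145.01832715, -90.4297653 ,  26.49039411]))
top [367  60  21   4  30] [376.9  61.2] [ 0.9625 -0.3512  0.085 ]
top [400  68   7   5   9] [402.9  70.2] [ 0.9255 -0.428   0.085 ]
top [357 195   9   9  55] [360.9 198.8] [ 0.5297 -0.2462  0.085 ]
top [ 17 266  10   8  39] [ 21.6 269.8] [0.4024 0.7508 0.085 ]
top [153 292  10  15  48] [157.  298.9] [0.2893 0.3662 0.085 ]
top [476 305   6   8   9] [478.3 308.6] [ 0.1892 -0.5375  0.085 ]
side [241 248   8   9  57] [244.5 252. ] [ 0.5258 -0.2405  0.085 ]
side [459 327   9  24  56] [463.6 338.9] [ 0.9178 -0.5293  0.085 ]
[0.61806852 0.11470169 0.047     ]
[0.45460839 0.11022191 0.047     ]
[[ 0.     0.957  0.289]
 [-0.     0.289 -0.957]
 [-1.    -0.     0.   ]]
```

Run:
```python
from h import *
def tri(a,b):
    P=[cams.calibration(n)["mtx"]@np.c_[cams.calibration(n)["R"],cams.calibration(n)["t"]] for n in("top","side")]
    X=cv2.triangulatePoints(P[0],P[1],np.array(a,float),np.array(b,float))[:,0];return X[:3]/X[3]
X=tri((371,281),(137,125));print("monitor far top corner",X,proj("top",X),proj("side",X))
print("near top, plane z",ray("top",(511,268),X[2]), "stand",ray("top",(457,283),.01))
for z in(.0,.1,.2): print(z,ray("side",(151,245),z))
for X in[(.188,-.622,.215),(.188,-.622,.45),(0,0,.4)]: print(proj("top",X),proj("side",X))
```

```text
monitor far top corner [ 0.2849642  -0.17603168  0.38552677] [371.51980667 282.43324757] [139.50956111 124.86346587]
near top, plane z [ 0.29133792 -0.49439663  0.38552677] stand [ 0.26336297 -0.51955147  0.01      ]
0.0 [ 0.25272588 -0.06903402  0.        ]
0.1 [ 0.2964377  -0.23046078  0.1       ]
0.2 [ 0.34014951 -0.39188753  0.2       ]
[533.64756541 307.87097273] [  0.58330718 326.04002384]
[596.29925327 311.20725653] [-52.9314509  162.75947019]
[307.22263197 426.96582405] [ 46.97366467 102.78869207]
```

{"name": "arm_command", "arguments": {
  "plan": [
    {"tx": -0.03}
  ]
}}

```text
$.plan[0]: bad value
```

The monitor stands between the gripper and the work, with its top near z 0.39. I'll lift over it first.

{"name": "arm_command", "arguments": {
  "plan": [
    {"rx": 0,"ry": 0,"rz": 0,"tx": -0.06,"ty": 0,"tz": 0,"grip": 1},
    {"rx": 0,"ry": 0,"rz": 0,"tx": -0.12,"ty": 0,"tz": 0,"grip": 1},
    {"rx": 0,"ry": 0,"rz": 0,"tx": -0.18,"ty": 0,"tz": 0,"grip": 1},
    {"rx": 0,"ry": 0,"rz": 0,"tx": -0.24,"ty": 0,"tz": 0,"grip": 1},
    {"rx": 0,"ry": 0,"rz": 0,"tx": -0.3,"ty": 0,"tz": 0,"grip": 1},
    {"rx": 0,"ry": 0,"rz": 0,"tx": -0.3,"ty": 0,"tz": 0,"grip": 1}
  ],
  "squeeze": 40
}}

```text
time_s: 1.35
ee_pos: [0.1877, -0.6228, 0.5227]
tool_rot: [-0.08, 1.558, -1.357]
ft_force: [0.3, 0.5, 0.2]
gripper_width: 0.0953
```

{"name": "arm_command", "arguments": {
  "plan": [
    {"rx": 0,"ry": 0,"rz": 0,"tx": 0,"ty": 0.049,"tz": -0.027,"grip": 1},
    {"rx": 0,"ry": 0,"rz": 0,"tx": 0,"ty": 0.098,"tz": -0.054,"grip": 1},
    {"rx": 0,"ry": 0,"rz": 0,"tx": 0,"ty": 0.147,"tz": -0.081,"grip": 1},
    {"rx": 0,"ry": 0,"rz": 0,"tx": 0,"ty": 0.196,"tz": -0.108,"grip": 1},
    {"rx": 0,"ry": 0,"rz": 0,"tx": 0,"ty": 0.245,"tz": -0.135,"grip": 1},
    {"rx": 0,"ry": 0,"rz": 0,"tx": 0,"ty": 0.294,"tz": -0.162,"grip": 1},
    {"rx": 0,"ry": 0,"rz": 0,"tx": 0,"ty": 0.343,"tz": -0.189,"grip": 1},
    {"rx": 0,"ry": 0,"rz": 0,"tx": 0,"ty": 0.389,"tz": -0.217,"grip": 1},
    {"rx": 0,"ry": 0,"rz": 0,"tx": 0,"ty": 0.406,"tz": -0.275,"grip": 1},
    {"rx": 0,"ry": 0,"rz": 0,"tx": 0.02,"ty": 0.423,"tz": -0.332,"grip": 1},
    {"rx": 0,"ry": 0,"rz": 0,"tx": 0.04,"ty": 0.44,"tz": -0.387,"grip": 1},
    {"rx": 0,"ry": 0,"rz": 0,"tx": 0.06,"ty": 0.457,"tz": -0.442,"grip": 1}
  ]
}}

```text
time_s: 2.85
ee_pos: [0.497, -0.0654, 0.4527]
tool_rot: [-2.223, 1.57, 2.782]
ft_force: [0.4, -0.3, -0.2]
gripper_width: 0.0949
```

{"name": "arm_command", "arguments": {
  "plan": [
    {"rx": 0,"ry": 0,"rz": 0,"tx": 0.02,"ty": 0.014,"tz": -0.05,"grip": 1},
    {"rx": 0,"ry": 0,"rz": 0,"tx": 0.04,"ty": 0.028,"tz": -0.1,"grip": 1},
    {"rx": 0,"ry": 0,"rz": 0,"tx": 0.06,"ty": 0.042,"tz": -0.15,"grip": 1},
    {"rx": -0.054,"ry": 0,"rz": 0,"tx": 0.08,"ty": 0.057,"tz": -0.2,"grip": 1},
    {"rx": -0.054,"ry": 0,"rz": 0,"tx": 0.115,"ty": 0.071,"tz": -0.245,"grip": 1},
    {"rx": -0.054,"ry": 0,"rz": 0,"tx": 0.15,"ty": 0.085,"tz": -0.29,"grip": 1},
    {"rx": -0.054,"ry": 0,"rz": 0,"tx": 0.19,"ty": 0.098,"tz": -0.33,"grip": 1},
    {"rx": -0.054,"ry": 0,"rz": 0,"tx": 0.23,"ty": 0.11,"tz": -0.37,"grip": 1},
    {"rx": -0.054,"ry": 0,"rz": 0,"tx": 0.27,"ty": 0.12,"tz": -0.413,"grip": 1},
    {"rx": -0.054,"ry": 0,"rz": 0,"tx": 0.295,"ty": 0.12,"tz": -0.413,"grip": 1},
    {"rx": -0.054,"ry": 0,"rz": 0,"tx": 0.295,"ty": 0.12,"tz": -0.413,"grip": 1}
  ]
}}

```text
time_s: 4.22
ee_pos: [0.4908, 0.3619, 0.1554]
tool_rot: [-1.359, 1.563, -2.582]
ft_force: [-0.2, 0.4, 0.7]
gripper_width: 0.0952
```

```bash
cat >> h.py <<'E'
from scipy.spatial.transform import Rotation as Ro
def togo(p,jaw=None):
    s=ctrl.read_state();R=Ro.from_euler("xyz",s["tool_rot"]).as_matrix();z=R[:,2]
    j=np.degrees(np.arctan2(z[1],z[0]))
    print("t",s["time_s"],"pos",s["ee_pos"].round(4),"jaw",j.round(2),"down",R[:,0].round(3),"F",s["ft_force"].round(1),"M",s["torque"].round(2),"w",s["gripper_width"])
    print("txyz to go",(R.T@(np.array(p)-s["ee_pos"])).round(4))
    if jaw is not None: print("rx to go",-np.radians(jaw-j).round(4))
E
python3 - <<'E'
from h import *
togo((.4925,.364,.058),-70.1)
I=cams.snapshot("top");J=cams.snapshot("side")
cv2.imwrite("pics/c2.png",np.hstack([cv2.resize(I[170:290,100:220],None,fx=3.2,fy=3.2,interpolation=2),cv2.resize(J[110:230,175:295],None,fx=3.2,fy=3.2,interpolation=2)]))
E
```

```text
t 4.225 pos [0.4908 0.3619 0.1554] jaw -70.08 down [-0.006 -0.004 -1.   ] F [-0.2  0.4  0.7] M [ 0.03 -0.   -0.01] w 0.09522505543217061
txyz to go [ 0.0974  0.0031 -0.0016]
rx to go 0.0004
```

View pics/c2.png

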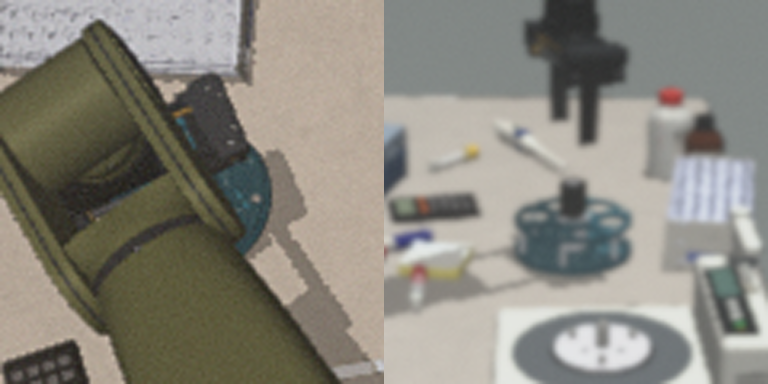

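The fingers straddle the knob, so I'll go down and grip.

{"name": "arm_command", "arguments": {
  "plan": [
    {"rx": 0,"ry": 0,"rz": 0,"tx": 0.04,"ty": 0.003,"tz": -0.0015,"grip": 1},
    {"rx": 0,"ry": 0,"rz": 0,"tx": 0.075,"ty": 0.003,"tz": -0.0015,"grip": 1},
    {"rx": 0,"ry": 0,"rz": 0,"tx": 0.095,"ty": 0.003,"tz": -0.0015,"grip": 0.7},
    {"rx": 0,"ry": 0,"rz": 0,"tx": 0.096,"ty": 0.003,"tz": -0.0015,"grip": 0.45},
    {"rx": 0,"ry": 0,"rz": 0,"tx": 0.096,"ty": 0.003,"tz": -0.0015,"grip": 0.35},
    {"rx": 0,"ry": 0,"rz": 0,"tx": 0.096,"ty": 0.003,"tz": -0.0015,"grip": 0.2},
    {"rx": 0,"ry": 0,"rz": 0,"tx": 0.096,"ty": 0.003,"tz": -0.0015,"grip": 0.2},
    {"rx": 0,"ry": 0,"rz": 0,"tx": 0.096,"ty": 0.003,"tz": -0.0015,"grip": 0.2},
    {"rx": 0,"ry": 0,"rz": 0,"tx": 0.096,"ty": 0.003,"tz": -0.0015,"grip": 0.2},
    {"rx": 0,"ry": 0,"rz": 0,"tx": 0.096,"ty": 0.003,"tz": -0.0015,"grip": 0.2}
  ],
  "squeeze": 45
}}

```text
time_s: 5.58
ee_pos: [0.4958, 0.3648, 0.0639]
tool_rot: [0.075, 1.57, -1.149]
ft_force: [0.5, -3.4, 1.7]
gripper_width: 0.0318
```

Run:
```python
from h import *
togo((.525,.0105,.20),-60.3)
```

```text
t 5.575 pos [0.4958 0.3648 0.0639] jaw -70.12 down [ 0.    -0.001 -1.   ] F [ 0.5 -3.4  1.7] M [-0.52 -0.11  0.08] w 0.031787995881525734
txyz to go [-0.1358 -0.0931  0.3432]
rx to go -0.1713
```

{"name": "arm_command", "arguments": {
  "plan": [
    {"rx": 0,"ry": 0,"rz": 0,"tx": -0.02,"ty": 0,"tz": 0,"grip": 0.2},
    {"rx": 0,"ry": 0,"rz": 0,"tx": -0.065,"ty": 0,"tz": 0,"grip": 0.2},
    {"rx": 0,"ry": 0,"rz": 0,"tx": -0.11,"ty": 0,"tz": 0.01,"grip": 0.2},
    {"rx": 0,"ry": 0,"rz": 0,"tx": -0.136,"ty": -0.01,"tz": 0.04,"grip": 0.2},
    {"rx": -0.03,"ry": 0,"rz": 0,"tx": -0.136,"ty": -0.022,"tz": 0.09,"grip": 0.2},
    {"rx": -0.06,"ry": 0,"rz": 0,"tx": -0.136,"ty": -0.036,"tz": 0.14,"grip": 0.2},
    {"rx": -0.09,"ry": 0,"rz": 0,"tx": -0.136,"ty": -0.05,"tz": 0.19,"grip": 0.2},
    {"rx": -0.12,"ry": 0,"rz": 0,"tx": -0.136,"ty": -0.064,"tz": 0.24,"grip": 0.2},
    {"rx": -0.15,"ry": 0,"rz": 0,"tx": -0.136,"ty": -0.078,"tz": 0.29,"grip": 0.2},
    {"rx": -0.171,"ry": 0,"rz": 0,"tx": -0.136,"ty": -0.09,"tz": 0.33,"grip": 0.2},
    {"rx": -0.171,"ry": 0,"rz": 0,"tx": -0.136,"ty": -0.093,"tz": 0.343,"grip": 0.2},
    {"rx": -0.171,"ry": 0,"rz": 0,"tx": -0.136,"ty": -0.093,"tz": 0.343,"grip": 0.2}
  ]
}}

```text
time_s: 7.08
ee_pos: [0.5246, 0.011, 0.1998]
tool_rot: [2.604, 1.57, 1.55]
ft_force: [0.3, 1.1, -3.5]
gripper_width: 0.0318
```

Run:
```python
from h import *
togo((.525,.0105,.20),-60.3)
I=cams.snapshot("top");J=cams.snapshot("side")
cv2.imwrite("pics/T3.png",I);cv2.imwrite("pics/S3.png",J)
cv2.imwrite("pics/c3.png",np.hstack([cv2.resize(I[155:255,225:325],None,fx=4,fy=4,interpolation=2),cv2.resize(J[145:245,195:295],None,fx=4,fy=4,interpolation=2)]))
```

```text
t 7.075 pos [0.5246 0.011  0.1998] jaw -60.42 down [ 0.     0.001 -1.   ] F [ 0.3  1.1 -3.5] M [-0.01  0.02  0.02] w 0.03183448628577765
txyz to go [-0.0002  0.0001  0.0007]
rx to go -0.0021
```

View pics/c3.png

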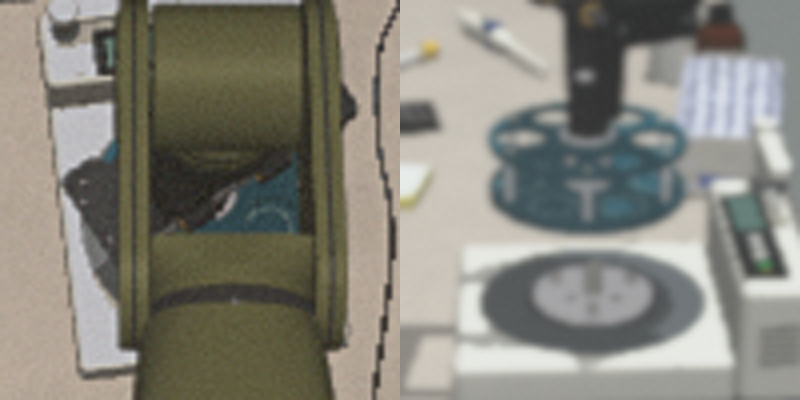

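The side view shows the carousel centre at crop x of about 588, with the spindle and flange at about 593. So the carousel is a few mm short in x, probably the slack along the flats. I'll measure that.

Run:
```python
from h import *
J=np.mean([cams.snapshot("side").astype(float) for _ in range(6)],0).astype(np.uint8);cv2.imwrite("pics/S4.png",J)
H=cv2.cvtColor(J,cv2.COLOR_BGR2HSV)
m=cv2.inRange(H,(85,80,30),(105,255,200))[165:206,210:375-0 and 372];ys,xs=np.nonzero(m)
L=xs[xs<60]
g=cv2.cvtColor(J,cv2.COLOR_BGR2GRAY).astype(float)
def edges(v,lo,hi):
    r=cv2.resize(J[v:v+1,lo:hi],None,fx=1,fy=1)[0].astype(int);return r
S=J.astype(float);sat=H[:,:,1].astype(float)
def cross(row,lo,hi,ch,thr):
    x=np.arange(lo,hi);f=ch[row,lo:hi]-thr;i=np.nonzero(f[:-1]*f[1:]<0)[0];return [float((x[k]+f[k]/(f[k]-f[k+1])).__round__(2)) for k in i]
for r in range(174,200,2):print(r,"teal",cross(r,200,375 if 0 else 372,sat,80)[:1],cross(r,200,300,sat,80)[-1:])
for r in range(213,226):print(r,"hub",cross(r,222,365 if 0 else 368,g,110)[:6])
z0=.2-.0639
a=np.linspace(0,6.28,721)
for X in(.52,.525):
    for zz in(0,.01,.042,.048):
        P=np.array([proj("side",(X+.074*np.cos(t),.0105+.074*np.sin(t),z0+zz)) for t in a]);print(X,zz,"L",P[P[:,0].argmin()].round(2),"R",P[P[:,0].argmax()].round(2))
P=np.array([proj("side",(.525+.0465*np.cos(t),.0105+.0465*np.sin(t),.053)) for t in a]);print("flange",P[P[:,0].argmin()].round(2),P[P[:,0].argmax()].round(2))
```

```text
174 teal [255.9] [257.62]
176 teal [254.62] [258.8]
178 teal [249.76] [251.85]
180 teal [249.79] [250.6]
182 teal [248.25] [252.14]
184 teal [248.2] [259.43]
186 teal [248.06] [253.5]
188 teal [250.67] [258.08]
190 teal [251.5] [258.69]
192 teal [253.6] [257.5]
194 teal [247.86] [247.86]
196 teal [245.77] [253.45]
198 teal [246.5] [251.5]
213 hub [230.7, 254.8, 258.25, 280.91, 290.51, 300.67]
214 hub [229.06, 256.54, 259.86, 300.89]
215 hub [228.23, 257.29, 260.86, 275.5, 276.25]
216 hub [227.71, 257.72, 261.86, 301.45]
217 hub [227.48, 257.89, 262.57, 301.67]
218 hub [227.46, 257.87, 262.8, 301.67]
219 hub [227.56, 257.74, 301.55]
220 hub [227.91, 257.5, 263.5, 301.85]
221 hub [228.5, 256.92, 263.62, 302.14]
222 hub [229.45, 256.14, 263.17, 302.44]
223 hub [230.53, 262.67, 302.92]
224 hub [232.17, 253.53, 261.75, 303.29]
225 hub [234.7, 251.11, 260.88, 303.56]
0.52 0 L [217.12 192.54] R [266.09 192.75]
0.52 0.01 L [217.04 189.5 ] R [266.19 189.72]
0.52 0.042 L [216.81 179.6 ] R [266.51 179.87]
0.52 0.048 L [216.76 177.8 ] R [266.58 178.  ]Traceback (most recent call last):
  File "<stdin>", line 18, in <module>
  File "h.py", line 7, in proj
    c=cams.calibration(n);p=c["mtx"]@(c["R"]@np.asarray(X,float)+c["t"]);return p[:2]/p[2]
ValueError: time passes only in moves, steps and waits
```

Carousel is about 3 mm short along tool +y, which matches the TCP offset at the grasp. I'll correct that and lower over the tip, stopping above the studs.

{"name": "arm_command", "arguments": {
  "plan": [
    {"rx": 0,"ry": 0,"rz": 0,"tx": 0.015,"ty": 0.003,"tz": 0.0,"grip": 0.2},
    {"rx": 0,"ry": 0,"rz": 0,"tx": 0.035,"ty": 0.003,"tz": 0.0,"grip": 0.2},
    {"rx": 0,"ry": 0,"rz": 0,"tx": 0.05,"ty": 0.003,"tz": 0.0,"grip": 0.2},
    {"rx": 0,"ry": 0,"rz": 0,"tx": 0.055,"ty": 0.003,"tz": 0.0,"grip": 0.2},
    {"rx": 0,"ry": 0,"rz": 0,"tx": 0.058,"ty": 0.003,"tz": 0.0,"grip": 0.2},
    {"rx": 0,"ry": 0,"rz": 0,"tx": 0.061,"ty": 0.003,"tz": 0.0,"grip": 0.2},
    {"rx": 0,"ry": 0,"rz": 0,"tx": 0.061,"ty": 0.003,"tz": 0.0,"grip": 0.2}
  ]
}}

```text
time_s: 8.35
ee_pos: [0.5275, 0.0125, 0.139]
tool_rot: [0.971, 1.57, -0.082]
ft_force: [0.6, -0.3, -4.4]
gripper_width: 0.0319
```

Run:
```python
from h import *
togo((.525,.0105,.117),-60.3)
```

```text
t 8.35 pos [0.5275 0.0125 0.139 ] jaw -60.33 down [ 0.001 -0.    -1.   ] F [ 0.6 -0.3 -4.4] M [ 0.01 -0.05 -0.03] w 0.03185540270314409
txyz to go [ 0.022  -0.0032  0.0005]
rx to go -0.0006
```

{"name": "arm_command", "arguments": {
  "plan": [
    {"rx": 0,"ry": 0,"rz": 0,"tx": 0.003,"ty": 0,"tz": 0.0,"grip": 0.2},
    {"rx": 0,"ry": 0,"rz": 0,"tx": 0.006,"ty": 0,"tz": 0.0,"grip": 0.2},
    {"rx": 0,"ry": 0,"rz": 0,"tx": 0.009,"ty": 0,"tz": 0.0,"grip": 0.2},
    {"rx": 0,"ry": 0,"rz": 0,"tx": 0.009,"ty": 0,"tz": 0.0,"grip": 0.2}
  ]
}}

```text
time_s: 8.85
ee_pos: [0.528, 0.0122, 0.1298]
tool_rot: [0.678, 1.569, -0.375]
ft_force: [3.3, -1.4, -4.9]
gripper_width: 0.0317
```

Run:
```python
from h import *
togo((.525,.0105,.117),-60.3)
```

```text
t 8.85 pos [0.528  0.0122 0.1298] jaw -60.33 down [ 0.002 -0.001 -1.   ] F [ 3.3 -1.4 -4.9] M [-0.5  -0.89 -0.03] w 0.03167783646642627
txyz to go [ 0.0127 -0.0035  0.    ]
rx to go -0.0005
```

{"name": "arm_command", "arguments": {
  "plan": [
    {"rx": 0,"ry": 0,"rz": 0,"tx": 0,"ty": 0.0008,"tz": 0.001,"grip": 0.2},
    {"rx": 0,"ry": 0,"rz": 0,"tx": 0.0015,"ty": 0.0008,"tz": 0.001,"grip": 0.2},
    {"rx": 0,"ry": 0,"rz": 0,"tx": 0.003,"ty": 0.0008,"tz": 0.001,"grip": 0.2},
    {"rx": 0,"ry": 0,"rz": 0,"tx": 0.003,"ty": 0.0008,"tz": 0.001,"grip": 0.2}
  ]
}}

```text
time_s: 9.35
ee_pos: [0.5283, 0.0121, 0.1263]
tool_rot: [-2.32, 1.57, 2.91]
ft_force: [1.8, -0.6, -4.5]
gripper_width: 0.0318
```

Run:
```python
from h import *
togo((.525,.0105,.117),-60.3)
```

```text
t 9.35 pos [0.5283 0.0121 0.1263] jaw -60.33 down [-0.  0. -1.] F [ 1.8 -0.6 -4.5] M [-0.18 -0.47 -0.06] w 0.03184134905706993
txyz to go [ 0.0093 -0.0036 -0.0002]
rx to go -0.0006
```

Reduced. Shifting a touch further the same way and continuing by 1 mm steps.

{"name": "arm_command", "arguments": {
  "plan": [
    {"rx": 0,"ry": 0,"rz": 0,"tx": 0,"ty": 0.0008,"tz": 0.001,"grip": 0.2},
    {"rx": 0,"ry": 0,"rz": 0,"tx": 0.001,"ty": 0.0008,"tz": 0.001,"grip": 0.2},
    {"rx": 0,"ry": 0,"rz": 0,"tx": 0.002,"ty": 0.0008,"tz": 0.001,"grip": 0.2},
    {"rx": 0,"ry": 0,"rz": 0,"tx": 0.003,"ty": 0.0008,"tz": 0.001,"grip": 0.2},
    {"rx": 0,"ry": 0,"rz": 0,"tx": 0.003,"ty": 0.0008,"tz": 0.001,"grip": 0.2}
  ]
}}

```text
time_s: 9.98
ee_pos: [0.5295, 0.0116, 0.1235]
tool_rot: [-2.229, 1.57, 3.002]
ft_force: [0.3, -0.5, -3.9]
gripper_width: 0.0315
```

Run:
```python
from h import *
togo((.525,.0105,.117),-60.3)
```

```text
t 9.975 pos [0.5295 0.0116 0.1235] jaw -60.33 down [-0.  0. -1.] F [ 0.3 -0.5 -3.9] M [-0.03 -0.02  0.  ] w 0.031464229814416475
txyz to go [ 0.0065 -0.0045 -0.0012]
rx to go -0.0005
```

{"name": "arm_command", "arguments": {
  "plan": [
    {"rx": 0,"ry": 0,"rz": 0,"tx": 0.001,"ty": 0,"tz": 0,"grip": 0.2},
    {"rx": 0,"ry": 0,"rz": 0,"tx": 0.002,"ty": 0,"tz": 0,"grip": 0.2},
    {"rx": 0,"ry": 0,"rz": 0,"tx": 0.003,"ty": 0,"tz": 0,"grip": 0.2},
    {"rx": 0,"ry": 0,"rz": 0,"tx": 0.003,"ty": 0,"tz": 0,"grip": 0.2}
  ]
}}

```text
time_s: 10.48
ee_pos: [0.5296, 0.0116, 0.1205]
tool_rot: [-2.287, 1.571, 2.943]
ft_force: [-0.1, 0.1, -4.5]
gripper_width: 0.0318
```

Run:
```python
from h import *
togo((.525,.0105,.117),-60.3)
```

```text
t 10.475 pos [0.5296 0.0116 0.1205] jaw -60.34 down [-0.  0. -1.] F [-0.1  0.1 -4.5] M [-0.04 -0.02  0.05] w 0.0317844713476478
txyz to go [ 0.0035 -0.0045 -0.0013]
rx to go -0.0006
```

{"name": "arm_command", "arguments": {
  "plan": [
    {"rx": 0,"ry": 0,"rz": 0,"tx": 0.001,"ty": 0,"tz": 0,"grip": 0.2},
    {"rx": 0,"ry": 0,"rz": 0,"tx": 0.002,"ty": 0,"tz": 0,"grip": 0.2},
    {"rx": 0,"ry": 0,"rz": 0,"tx": 0.003,"ty": 0,"tz": 0,"grip": 0.2},
    {"rx": 0,"ry": 0,"rz": 0,"tx": 0.003,"ty": 0,"tz": 0,"grip": 0.2}
  ]
}}

```text
time_s: 10.98
ee_pos: [0.5296, 0.0116, 0.1175]
tool_rot: [-2.306, 1.57, 2.924]
ft_force: [0.1, 0.7, -3.9]
gripper_width: 0.0317
```

Run:
```python
from h import *
togo((.525,.0105,.117),-60.3)
```

```text
t 10.975 pos [0.5296 0.0116 0.1175] jaw -60.33 down [-0.  0. -1.] F [ 0.1  0.7 -3.9] M [ 0.01 -0.04 -0.  ] w 0.03166798131907943
txyz to go [ 0.0005 -0.0045 -0.0013]
rx to go -0.0005
```

{"name": "arm_command", "arguments": {
  "plan": [
    {"rx": 0,"ry": 0,"rz": 0,"tx": 0.001,"ty": 0,"tz": 0,"grip": 0.2},
    {"rx": 0,"ry": 0,"rz": 0,"tx": 0.0015,"ty": 0,"tz": 0,"grip": 0.2},
    {"rx": 0,"ry": 0,"rz": 0,"tx": 0.002,"ty": 0,"tz": 0,"grip": 0.2},
    {"rx": 0,"ry": 0,"rz": 0,"tx": 0.002,"ty": 0,"tz": 0,"grip": 0.2}
  ]
}}

```text
time_s: 11.48
ee_pos: [0.5299, 0.0116, 0.1169]
tool_rot: [0.92, 1.571, -0.133]
ft_force: [-3.7, 0.7, 5.5]
gripper_width: 0.0316
```

Run:
```python
from h import *
togo((.525,.0105,.117),-60.3)
```

```text
t 11.475 pos [0.5299 0.0116 0.1169] jaw -60.33 down [ 0. -0. -1.] F [-3.7  0.7  5.5] M [ 0.03  0.8  -0.04] w 0.031590196805716494
txyz to go [-0.0001 -0.0048 -0.0014]
rx to go -0.0005
```

First contact came at TCP z 0.117, which is exactly the predicted home height; unaligned it would have been 0.125. Now I'll release and back off.

{"name": "arm_command", "arguments": {
  "plan": [
    {"rx": 0,"ry": 0,"rz": 0,"tx": 0.0,"ty": 0,"tz": 0,"grip": 0.5},
    {"rx": 0,"ry": 0,"rz": 0,"tx": 0.0,"ty": 0,"tz": 0,"grip": 0.8},
    {"rx": 0,"ry": 0,"rz": 0,"tx": 0,"ty": 0,"tz": 0,"grip": 0.8},
    {"rx": 0,"ry": 0,"rz": 0,"tx": 0,"ty": 0,"tz": 0,"grip": 0.8},
    {"rx": 0,"ry": 0,"rz": 0,"tx": -0.03,"ty": 0,"tz": 0,"grip": 0.8},
    {"rx": 0,"ry": 0,"rz": 0,"tx": -0.08,"ty": 0,"tz": 0,"grip": 0.8},
    {"rx": 0.1,"ry": 0,"rz": 0,"tx": -0.1,"ty": 0,"tz": 0.05,"grip": 0.8},
    {"rx": 0.22,"ry": 0,"rz": 0,"tx": -0.1,"ty": 0,"tz": 0.1,"grip": 0.8},
    {"rx": 0.36,"ry": 0,"rz": 0,"tx": -0.1,"ty": -0.03,"tz": 0.15,"grip": 0.8},
    {"rx": 0.518,"ry": 0,"rz": 0,"tx": -0.1,"ty": -0.06,"tz": 0.18,"grip": 0.8},
    {"rx": 0.518,"ry": 0,"rz": 0,"tx": -0.1,"ty": -0.06,"tz": 0.18,"grip": 0.8}
  ]
}}

```text
time_s: 12.85
ee_pos: [0.566, -0.177, 0.2154]
tool_rot: [-1.311, 1.57, -2.886]
ft_force: [0.6, -0.3, 0.1]
gripper_width: 0.0756
```

Run:
```python
from h import *
togo((.527,-.245,.15),-90)
I=cams.snapshot("top");J=cams.snapshot("side")
cv2.imwrite("pics/T5.png",I);cv2.imwrite("pics/S5.png",J)
cv2.imwrite("pics/c5.png",np.hstack([cv2.resize(I[155:255,225:325],None,fx=4,fy=4,interpolation=2),cv2.resize(J[170:270,195:295],None,fx=4,fy=4,interpolation=2)]))
```

```text
t 12.85 pos [ 0.566  -0.177   0.2154] jaw -90.23 down [-0. -0. -1.] F [ 0.6 -0.3  0.1] M [-0.03  0.04 -0.01] w 0.07559014777166297
txyz to go [ 0.0654 -0.0387  0.0682]
rx to go -0.0041
```

View pics/c5.png

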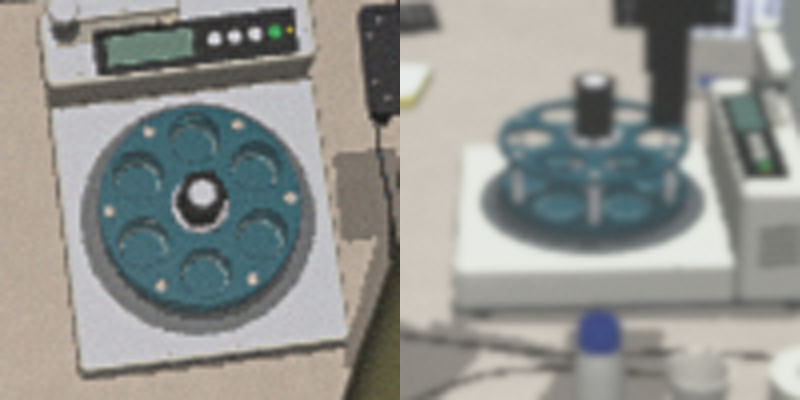

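The carousel sits centred and level over the grey platter. Its rim holes are at crop (149,132), (238,125), (291,198), (252,279), (161,286), (109,212), and the vial cap is at about (599,332) in the side crop.

```bash
python3 - <<'E'
from h import *
K={n:cams.calibration(n) for n in("top","side")};cams_c=lambda n:K[n]
P=[(149,132),(238,125),(291,198),(252,279),(161,286),(109,212)]
for z in(.101,.109):
    H=np.array([ray("top",((x+.5)/4-.5+225,(y+.5)/4-.5+155),z) for x,y in P]);c=H.mean(0)[:2];d=H[:,:2]-c
    print(z,c.round(4),np.hypot(*d.T).round(4),(np.degrees(np.arctan2(d[:,1],d[:,0]))%60).round(1))
# vial cap, top view: blue mask fit vs model cap (z .077-.096) ; side view likewise
E
python3 - <<'E'
from h import *
K={n:cams.calibration(n) for n in("top","side")}
def pr(n,X): c=K[n];p=c["mtx"]@(c["R"]@X.T+c["t"][:,None]);return (p[:2]/p[2]).T
T=cv2.imread("pics/T.png")
a=np.linspace(0,6.28,60)
for n,f in(("top","T"),("side","S")):
    I=cv2.imread(f"pics/{f}.png").astype(float);w=np.clip(I[:,:,0]-np.maximum(I[:,:,1],I[:,:,2])-12,0,60)
    c=pr(n,np.array([[.527,-.245,.085]]))[0].astype(int);W=np.zeros_like(w);s=np.s_[c[1]-12:c[1]+13,c[0]-12:c[0]+13];W[s]=w[s]
    ys,xs=np.nonzero(W>15);print(n,"blue bbox",xs.min(),xs.max(),ys.min(),ys.max(),"centroid",(xs*W[ys,xs]).sum()/W[ys,xs].sum(),(ys*W[ys,xs]).sum()/W[ys,xs].sum())
    for X,Y in((.527,-.245),(.53,-.245),(.527,-.24)):
        m=np.zeros((384*4,512*4),np.uint8)
        pts=np.vstack([pr(n,np.c_[X+.015*np.cos(a),Y+.015*np.sin(a),np.full(60,z)]) for z in(.076,.096)])
        cv2.fillConvexPoly(m,cv2.convexHull(((pts+.5)*4).astype(np.int32)),1);v,u=np.nonzero(m);print(X,Y,u.mean()/4-.5,v.mean()/4-.5,u.min()/4,u.max()/4,v.min()/4,v.max()/4)
E
```

```text
0.101 [0.5264 0.0106] [0.0658 0.066  0.0666 0.0659 0.066  0.0665] [29.6 29.9 29.8 29.7 29.7 29.9]
0.109 [0.525  0.0111] [0.0654 0.0657 0.0662 0.0655 0.0656 0.0661] [29.6 29.9 29.8 29.7 29.7 29.9]
top blue bbox 357 365 195 203 centroid 360.87830380482137 198.78536160325297
0.527 -0.245 360.5697848176928 199.47101016138674 355.25 366.75 194.25 205.5
0.53 -0.245 360.4475903614458 198.4573795180723 355.25 366.75 193.25 204.5
0.527 -0.24 358.91412327947336 199.6539497307002 353.5 365.25 194.5 205.75
side blue bbox 240 249 247 257 centroid 244.44361243476288 251.95257544815067
0.527 -0.245 244.87660128102482 252.59657726180944 239.25 251.5 246.25 260.0
0.53 -0.245 246.08309830781627 252.57272360999195 240.5 252.75 246.25 260.0
0.527 -0.24 244.835139002453 251.46627146361408 239.25 251.5 245.25 258.75
```

Carousel is home: the rim-hole radius agrees with z = 0.101, the centre is (0.5264, 0.0106) and the yaw is 29.8°. The vial is at about (0.529, -0.246), so I'll fetch it with the jaw along y.

{"name": "arm_command", "arguments": {
  "plan": [
    {"rx": -0.004,"ry": 0,"rz": 0,"tx": 0.0,"ty": -0.02,"tz": 0.04,"grip": 0.8},
    {"rx": -0.004,"ry": 0,"rz": 0,"tx": 0.02,"ty": -0.037,"tz": 0.069,"grip": 0.8},
    {"rx": -0.004,"ry": 0,"rz": 0,"tx": 0.06,"ty": -0.037,"tz": 0.069,"grip": 0.8},
    {"rx": -0.004,"ry": 0,"rz": 0,"tx": 0.1,"ty": -0.037,"tz": 0.069,"grip": 0.8},
    {"rx": -0.004,"ry": 0,"rz": 0,"tx": 0.135,"ty": -0.037,"tz": 0.069,"grip": 0.8},
    {"rx": -0.004,"ry": 0,"rz": 0,"tx": 0.156,"ty": -0.037,"tz": 0.069,"grip": 0.8},
    {"rx": -0.004,"ry": 0,"rz": 0,"tx": 0.156,"ty": -0.037,"tz": 0.069,"grip": 0.5},
    {"rx": -0.004,"ry": 0,"rz": 0,"tx": 0.156,"ty": -0.037,"tz": 0.069,"grip": 0.4},
    {"rx": -0.004,"ry": 0,"rz": 0,"tx": 0.156,"ty": -0.037,"tz": 0.069,"grip": 0.3},
    {"rx": -0.004,"ry": 0,"rz": 0,"tx": 0.156,"ty": -0.037,"tz": 0.069,"grip": 0.25},
    {"rx": -0.004,"ry": 0,"rz": 0,"tx": 0.156,"ty": -0.037,"tz": 0.069,"grip": 0.2},
    {"rx": -0.004,"ry": 0,"rz": 0,"tx": 0.156,"ty": -0.037,"tz": 0.069,"grip": 0.2}
  ],
  "squeeze": 12
}}

```text
time_s: 14.45
ee_pos: [0.5299, -0.2438, 0.0602]
tool_rot: [1.059, 1.57, -0.508]
ft_force: [0.1, -0.1, 1.1]
gripper_width: 0.0323
```

Run:
```python
from h import *
togo((.4765,.0106,.21),-90.2)
```

```text
t 14.45 pos [ 0.5299 -0.2438  0.0602] jaw -89.79 down [ 0.001 -0.    -1.   ] F [ 0.1 -0.1  1.1] M [ 0.03  0.03 -0.04] w 0.03230073173697428
txyz to go [-0.1499 -0.0523 -0.2545]
rx to go 0.0071
```

{"name": "arm_command", "arguments": {
  "plan": [
    {"rx": 0,"ry": 0,"rz": 0,"tx": -0.03,"ty": 0,"tz": 0,"grip": 0.2},
    {"rx": 0,"ry": 0,"rz": 0,"tx": -0.08,"ty": 0,"tz": 0,"grip": 0.2},
    {"rx": 0,"ry": 0,"rz": 0,"tx": -0.13,"ty": 0,"tz": 0,"grip": 0.2},
    {"rx": 0,"ry": 0,"rz": 0,"tx": -0.15,"ty": -0.02,"tz": -0.04,"grip": 0.2},
    {"rx": 0,"ry": 0,"rz": 0,"tx": -0.15,"ty": -0.04,"tz": -0.09,"grip": 0.2},
    {"rx": 0,"ry": 0,"rz": 0,"tx": -0.15,"ty": -0.053,"tz": -0.14,"grip": 0.2},
    {"rx": 0,"ry": 0,"rz": 0,"tx": -0.15,"ty": -0.053,"tz": -0.19,"grip": 0.2},
    {"rx": 0,"ry": 0,"rz": 0,"tx": -0.15,"ty": -0.053,"tz": -0.235,"grip": 0.2},
    {"rx": 0,"ry": 0,"rz": 0,"tx": -0.15,"ty": -0.053,"tz": -0.254,"grip": 0.2},
    {"rx": 0,"ry": 0,"rz": 0,"tx": -0.15,"ty": -0.053,"tz": -0.2545,"grip": 0.2},
    {"rx": 0,"ry": 0,"rz": 0,"tx": -0.15,"ty": -0.053,"tz": -0.2545,"grip": 0.2}
  ]
}}

```text
time_s: 15.82
ee_pos: [0.4756, 0.0103, 0.2095]
tool_rot: [-0.749, 1.57, -2.317]
ft_force: [-0.4, 0.1, 0.4]
gripper_width: 0.0316
```

Run:
```python
from h import *
togo((.4765,.0106,.161),-90)
J=np.mean([cams.snapshot("side").astype(float) for _ in range(6)],0).astype(np.uint8);cv2.imwrite("pics/S6.png",J)
I=cams.snapshot("top")
cv2.imwrite("pics/c6.png",np.hstack([cv2.resize(J[150:240,200:290],None,fx=6,fy=6,interpolation=2),cv2.resize(I[155:245,225:265],None,fx=6,fy=6,interpolation=2)]))
print(proj("side",(.4765,.0106,.19)),proj("side",(.4765,.0106,.15)),proj("side",(.5264,.0106,.147)))
```

```text
t 15.825 pos [0.4756 0.0103 0.2095] jaw -89.8 down [-0. -0. -1.] F [-0.4  0.1  0.4] M [ 0.    0.01 -0.05] w 0.03160272669533801
txyz to go [ 0.0485  0.0009 -0.0004]
rx to go 0.0035
[227.06834192 175.42085319] [227.21775879 187.81654551] [243.79390428 188.76447298]
```

View pics/c6.png

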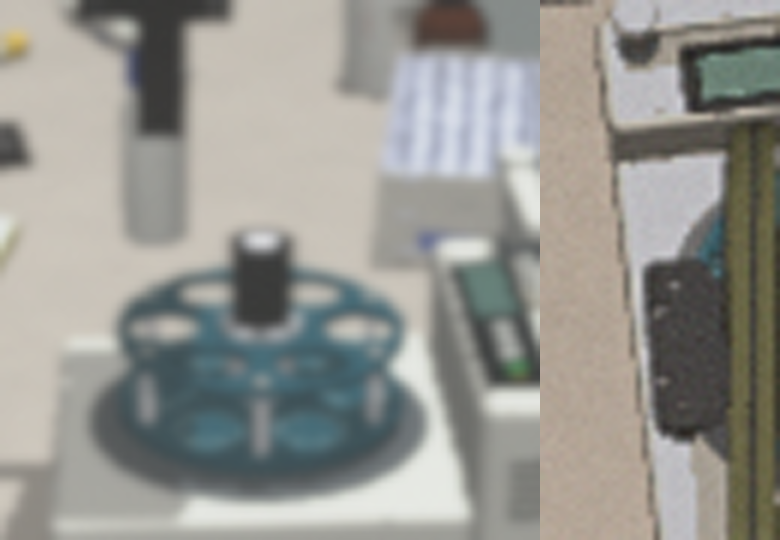

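The side crop has the vial centred at x=156 against the knob at 262, which is 53 mm from the axis instead of 50. I'll shift 3 mm along +x and lower to the rim hole.

{"name": "arm_command", "arguments": {
  "plan": [
    {"rx": 0,"ry": 0,"rz": 0,"tx": 0.015,"ty": 0.003,"tz": 0,"grip": 0.2},
    {"rx": 0,"ry": 0,"rz": 0,"tx": 0.035,"ty": 0.003,"tz": 0,"grip": 0.2},
    {"rx": 0,"ry": 0,"rz": 0,"tx": 0.045,"ty": 0.003,"tz": 0,"grip": 0.2},
    {"rx": 0,"ry": 0,"rz": 0,"tx": 0.047,"ty": 0.003,"tz": 0,"grip": 0.2},
    {"rx": 0,"ry": 0,"rz": 0,"tx": 0.049,"ty": 0.003,"tz": 0,"grip": 0.2},
    {"rx": 0,"ry": 0,"rz": 0,"tx": 0.051,"ty": 0.003,"tz": 0,"grip": 0.2},
    {"rx": 0,"ry": 0,"rz": 0,"tx": 0.051,"ty": 0.003,"tz": 0,"grip": 0.2}
  ]
}}

```text
time_s: 17.05
ee_pos: [0.4788, 0.0108, 0.1589]
tool_rot: [1.481, 1.57, -0.086]
ft_force: [-0.2, 0.0, -0.8]
gripper_width: 0.0318
```

Run:
```python
from h import *
togo((.4795,.0106,.1232),-90)
```

```text
t 17.05 pos [0.4788 0.0108 0.1589] jaw -89.78 down [ 0.001 -0.    -1.   ] F [-0.2  0.  -0.8] M [ 0.01  0.04 -0.02] w 0.03176000390741798
txyz to go [0.0357 0.0007 0.0002]
rx to go 0.0038
```

No contact yet. Going a little further with small steps.

{"name": "arm_command", "arguments": {
  "plan": [
    {"rx": 0,"ry": 0,"rz": 0,"tx": 0.002,"ty": 0,"tz": 0,"grip": 0.2},
    {"rx": 0,"ry": 0,"rz": 0,"tx": 0.004,"ty": 0,"tz": 0,"grip": 0.2},
    {"rx": 0,"ry": 0,"rz": 0,"tx": 0.006,"ty": 0,"tz": 0,"grip": 0.2},
    {"rx": 0,"ry": 0,"rz": 0,"tx": 0.006,"ty": 0,"tz": 0,"grip": 0.2}
  ]
}}

```text
time_s: 17.55
ee_pos: [0.4785, 0.0108, 0.1523]
tool_rot: [-1.654, 1.57, 3.062]
ft_force: [0.5, 0.5, -0.2]
gripper_width: 0.032
```

Run:
```python
from h import *
togo((.4795,.0106,.1232),-90)
```

```text
t 17.55 pos [0.4785 0.0108 0.1523] jaw -89.78 down [-0.001  0.    -1.   ] F [ 0.5  0.5 -0.2] M [-0.01  0.02  0.02] w 0.03198512300557105
txyz to go [0.0291 0.0011 0.0002]
rx to go 0.0038
```

The foot is through the rim with no force, so I'll continue to just above the floor.

{"name": "arm_command", "arguments": {
  "plan": [
    {"rx": 0,"ry": 0,"rz": 0,"tx": 0.003,"ty": 0,"tz": 0,"grip": 0.2},
    {"rx": 0,"ry": 0,"rz": 0,"tx": 0.006,"ty": 0,"tz": 0,"grip": 0.2},
    {"rx": 0,"ry": 0,"rz": 0,"tx": 0.01,"ty": 0,"tz": 0,"grip": 0.2},
    {"rx": 0,"ry": 0,"rz": 0,"tx": 0.014,"ty": 0,"tz": 0,"grip": 0.2},
    {"rx": 0,"ry": 0,"rz": 0,"tx": 0.018,"ty": 0,"tz": 0,"grip": 0.2},
    {"rx": 0,"ry": 0,"rz": 0,"tx": 0.022,"ty": 0,"tz": 0,"grip": 0.2},
    {"rx": 0,"ry": 0,"rz": 0,"tx": 0.025,"ty": 0,"tz": 0,"grip": 0.2},
    {"rx": 0,"ry": 0,"rz": 0,"tx": 0.025,"ty": 0,"tz": 0,"grip": 0.2}
  ]
}}

```text
time_s: 18.55
ee_pos: [0.4784, 0.0108, 0.1273]
tool_rot: [-1.675, 1.57, 3.041]
ft_force: [-1.2, 0.1, -0.6]
gripper_width: 0.032
```

Run:
```python
from h import *
togo((.4795,.0106,.1232),-90)
```

```text
t 18.55 pos [0.4784 0.0108 0.1273] jaw -89.78 down [-0.001  0.    -1.   ] F [-1.2  0.1 -0.6] M [ 0.01 -0.    0.02] w 0.032016767851939215
txyz to go [0.0041 0.0011 0.0002]
rx to go 0.0038
```

{"name": "arm_command", "arguments": {
  "plan": [
    {"rx": 0,"ry": 0,"rz": 0,"tx": 0.001,"ty": 0,"tz": 0,"grip": 0.2},
    {"rx": 0,"ry": 0,"rz": 0,"tx": 0.002,"ty": 0,"tz": 0,"grip": 0.2},
    {"rx": 0,"ry": 0,"rz": 0,"tx": 0.003,"ty": 0,"tz": 0,"grip": 0.2},
    {"rx": 0,"ry": 0,"rz": 0,"tx": 0.004,"ty": 0,"tz": 0,"grip": 0.2},
    {"rx": 0,"ry": 0,"rz": 0,"tx": 0.004,"ty": 0,"tz": 0,"grip": 0.2}
  ]
}}

```text
time_s: 19.18
ee_pos: [0.4785, 0.0108, 0.1235]
tool_rot: [-1.665, 1.571, 3.051]
ft_force: [0.2, 0.3, -0.0]
gripper_width: 0.0321
```

Run:
```python
from h import *
togo((.4795,.0106,.1232),-90)
```

```text
t 19.175 pos [0.4785 0.0108 0.1235] jaw -89.78 down [-0.  0. -1.] F [ 0.2  0.3 -0. ] M [-0.03  0.02 -0.  ] w 0.03211328775785403
txyz to go [0.0003 0.001  0.0002]
rx to go 0.0038
```

Almost on the floor. One more mm, then release slowly and rise straight up.

{"name": "arm_command", "arguments": {
  "plan": [
    {"rx": 0,"ry": 0,"rz": 0,"tx": 0.0005,"ty": 0,"tz": 0,"grip": 0.2},
    {"rx": 0,"ry": 0,"rz": 0,"tx": 0.001,"ty": 0,"tz": 0,"grip": 0.2},
    {"rx": 0,"ry": 0,"rz": 0,"tx": 0.001,"ty": 0,"tz": 0,"grip": 0.2}
  ]
}}

```text
time_s: 19.55
ee_pos: [0.479, 0.0108, 0.1232]
tool_rot: [1.519, 1.57, -0.048]
ft_force: [-0.2, 0.3, 2.1]
gripper_width: 0.0318
```

{"name": "arm_command", "arguments": {
  "plan": [
    {"rx": 0,"ry": 0,"rz": 0,"tx": 0,"ty": 0,"tz": 0,"grip": 0.4},
    {"rx": 0,"ry": 0,"rz": 0,"tx": 0,"ty": 0,"tz": 0,"grip": 0.5},
    {"rx": 0,"ry": 0,"rz": 0,"tx": 0,"ty": 0,"tz": 0,"grip": 0.6},
    {"rx": 0,"ry": 0,"rz": 0,"tx": 0,"ty": 0,"tz": 0,"grip": 0.7},
    {"rx": 0,"ry": 0,"rz": 0,"tx": -0.01,"ty": 0,"tz": 0,"grip": 0.7},
    {"rx": 0,"ry": 0,"rz": 0,"tx": -0.04,"ty": 0,"tz": 0,"grip": 0.7},
    {"rx": 0,"ry": 0,"rz": 0,"tx": -0.09,"ty": 0,"tz": 0,"grip": 0.7},
    {"rx": 0,"ry": 0,"rz": 0,"tx": -0.14,"ty": 0,"tz": 0,"grip": 0.7},
    {"rx": 0,"ry": 0,"rz": 0,"tx": -0.16,"ty": 0,"tz": -0.05,"grip": 0.7},
    {"rx": 0,"ry": 0,"rz": 0,"tx": -0.16,"ty": 0,"tz": -0.1,"grip": 0.7},
    {"rx": 0,"ry": 0,"rz": 0,"tx": -0.16,"ty": 0,"tz": -0.15,"grip": 0.7},
    {"rx": 0,"ry": 0,"rz": 0,"tx": -0.16,"ty": 0,"tz": -0.2,"grip": 0.7}
  ]
}}

```text
time_s: 21.05
ee_pos: [0.4778, 0.2124, 0.2838]
tool_rot: [1.82, 1.569, 0.253]
ft_force: [1.0, 0.2, -1.0]
gripper_width: 0.0668
```

Run:
```python
from h import *
togo((.4795,.0106,.1232),-90)
I=cams.snapshot("top");J=cams.snapshot("side")
cv2.imwrite("pics/c7.png",np.hstack([cv2.resize(I[145:255,225:370],None,fx=4,fy=4,interpolation=2)[:, :],cv2.resize(J[160:270,205:260],None,fx=4,fy=4,interpolation=2)]))
```

```text
t 21.05 pos [0.4778 0.2124 0.2838] jaw -89.79 down [ 0.002  0.    -1.   ] F [ 1.   0.2 -1. ] M [-0.05  0.01 -0.03] w 0.06683455082701259
txyz to go [0.1605 0.0007 0.2019]
rx to go 0.0036
```

View pics/c7.png

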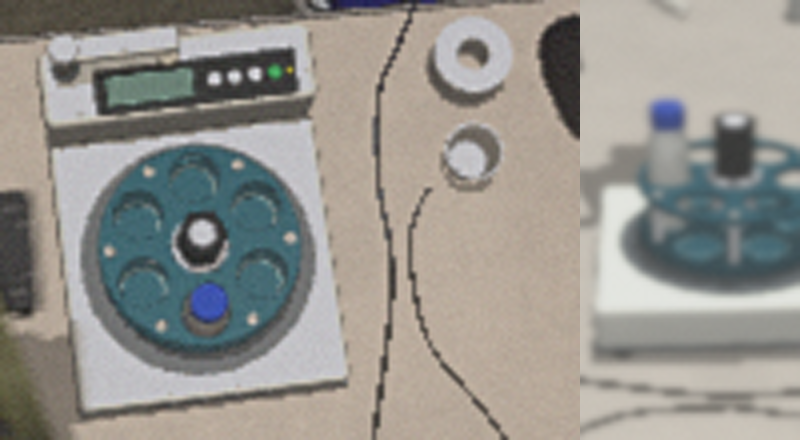

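The vial stands upright with its cap at crop (209,303), in the pocket nearest the robot. The carousel is still home, and the cup (472,157) and roll (473,57) haven't moved. I'll let the arm settle and hand in.

{"name": "arm_command", "arguments": {
  "plan": [
    {"rx": 0,"ry": 0,"rz": 0,"tx": 0,"ty": 0,"tz": 0,"grip": 0.7},
    {"rx": 0,"ry": 0,"rz": 0,"tx": 0,"ty": 0,"tz": 0,"grip": 0.7}
  ]
}}

```text
time_s: 21.4
ee_pos: [0.4781, 0.2098, 0.283]
tool_rot: [1.247, 1.57, -0.321]
ft_force: [-0.6, -0.7, 0.8]
gripper_width: 0.0663
```

```bash
python3 -c "
from cell import sign_off
print(sign_off())"
```

```text
the job is handed in; nothing more can be done
None
```

The carousel is home on the drive hub, the vial is standing in one of its pockets, and I handed the job in at about 21 s of the 66 s allowed; no verdict came back.

**Carousel:** I turned it to match the stud angle seen in the top picture, then lowered it by feel. A light side force on the spindle was relieved with small shifts. It first touched at tool height 0.117 m, which is the predicted home height; unaligned on the studs it would have been 0.125 m. The readings I took while lowering never passed about 10 N. The picture after release showed it level, centred and at the right angle.

**Vial:** I corrected it 3 mm in x before lowering it into the pocket nearest the robot. It met the floor at the predicted height with about 2–3 N and was released there. The last picture shows it upright, the sample cup and label roll where they were, and the gripper clear of everything.

**Disagreements:** The side camera read x about 2 mm lower than the top camera, so I relied on the top camera, and on side-view comparisons within one picture. After placing, I judged the vial's position and depth from contact height and the last picture, and did not measure them separately.

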